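Refit the breath analyser's drip tray

ROBOT

A 7-joint arm with a two-finger parallel gripper is mounted at the origin on the work surface. World frame = base frame: x ahead of the robot, y to its left, z up, the work surface at z = 0. Lengths are in mm, angles in rad, forces in N, time in s.
With the tool pointing down it reaches from about 400 to 875 mm from the base axis. Payload 4.4 kg.
Tool frame: the origin (TCP) lies where the fingers leave the gripper's body, on its centre line; the fingertips stand 73 mm ahead of it and the grasp point (between the pads) lies 54 mm ahead of it; z points along the fingers, y is the line along which they close (so a half turn about z gives the same grasp; the last joint's range is limited). The gripper opens to 85 mm and grips with 20 to 120 N. Pads are 22 mm wide; open, the fingers measure 114 mm over their backs; the gripper's body (76 mm by 85 mm) begins 54 mm behind the grasp point. The pads swing forward as they close: fully open they stand 13 mm farther back than shut.
Start: joints at [1.048, 0.628, 0.038, 1.517, -0.027, 0.996, -0.02], TCP at [286.727, -583.356, 303.913] pointing down, gripper open.
Joint ranges: [-3.06, 3.06], [-0.37, 2.12], [-1.25, 1.32], [0.18, 2.47], [-1.1, 4.24], [0.23, 1.98], [-2.94, 2.94]. Speed limits (rad/s): [2.57, 2.57, 3.14, 3.14, 3.14, 3.14, 3.14].

INTERFACE

Orientations are given as [roll, pitch, yaw] about the fixed x, y, z axes, in that order (R = Rz(yaw) Ry(pitch) Rx(roll)).
In Python, from cell import ctrl gives the robot as it stands.
- The arm moves only by the tool send_rows, never from a script. Its argument "rows" is a list that holds one entry, the list of rows, each a list of 6 numbers: the shift along the tool's x, y, z in cm, then the turn, a rotation vector about the tool's x, y, z in rad. In form: [[[tx, ty, tz, wx, wy, wz], ...]]. A call has 1 to 10 rows; each row is the pose to reach, as a shift and turn from the pose commanded when the call began, along the tool's axes at that moment; what a row does not reach only later rows make up. A row lasts 1/10 s, in which the tool goes at most 50 mm and 8.59 degrees, less where a joint would pass 70% of its speed; a pose out of reach is approached as far as the arm can. A call with a gripper value outside its range is refused whole. "grip" is the closure in counts, from 0 (fully open) to 255 (shut), set as the call begins (left out, the last holds). The fingers move at their own pace and stop on an object; the grip force is fixed at half the most. Time passes only in rows, so rows that repeat a pose let the fingers close. It gives the time, the measured TCP pose, the force, the opening and the grip force at its end, in the units of the state.
- ctrl.read_state(): the state, without advancing time (a new reading comes with each control period).
- ctrl.get_image(name): name is "scene" or "top"; returns a dict with "pixels" (420x560x3 uint8, red, green, blue), "fx", "fy", "cx", "cy" (pixels), "extrinsics" (4x4, takes a point from camera to world coordinates). Camera axes: x right, y up, looking along -z (the intrinsics and any distortion apply to the point x, -y, -z); pixel columns grow to the right and rows downward; lengths in mm; the calibration is good to about 2 mm. A picture is of the moment at which its call begins. There is no depth.
- ctrl.finish_job(): hands the job in; it is judged then, once.
The state is a dict: "clock": time; "qpos": joint angles; "qd": joint speeds; "tau": joint torques, N m; "eef_pos": TCP position; "tool_rot": TCP orientation; "force": force on the tool from outside, world axes, zero at the start; "torque": the same for the moment, N m; "width": finger opening in mm; "gripper_force": force on a finger pad.
Only numpy, scipy, OpenCV 4.12 (cv2) and the standard library are available. Lean on these libraries where they do the work, as an engineer would, in place of code of your own. Each camera call takes 0.05 s, during which the arm holds its last target. There are 200 camera calls.

TASK

Pick up the blue drip tray by its white handle and slide it, handle outwards, into the bay in the foot of the white breath analyser. Feel your way between the hidden side guides without forcing it, push it in gently until it is fully home with its front flush with the analyser's face, then let go. Leave the mask and the flow sensor where they stand.

Things in the scene. Friction and masses are not known exactly. Their poses are not given: they have to be found in the camera images.
- tray_handle (a point): White upright fin handle at the front of the loose blue drip tray; fin 44 long (x), 14 thick (y), 40 high; grip it by its two sides 14 mm apart. The point is in mid-thickness, 26 mm out from the tray's front wall, 28 mm above the tray's underside (fin spans 8 to 48 mm above it). x points from handle to the tray's leading end, z up.
- tray_nose (a point): Middle of the lower edge of the tray's leading end (goes in first), 126 mm ahead of and 28 mm below the grip spot. The tray is an open plastic box 100 long (x), 90 wide (y), 28 high, walls 3 mm, square corners, about 0.15 kg. Axes as the handle's.
- analyser: White breath analyser, fixed: low foot 220 wide, 58 high, with a 260 wide, 170 high tower starting 125 mm behind the foot's face. Origin: bench level, on the face, middle of the bay's blue-edged mouth; x points straight into the bay, y across, z up. Mouth 124 wide; level floor 6 and roof 48 mm above the bench. Parts inside break if the tray presses on the analyser with over 30 N.
- bay_guides (a point): A mark at the mouth's middle on the bay floor; axes as the analyser's. Beyond it, unseen: two parallel side guides 93 mm apart from 44 to 100 mm in, with 35 degree flares from about 12 mm in. The pair lies up to 14 mm off the middle, either way, differently each time: a flare met by a tray corner pushes the tray to the side it must be shifted to.
- bay_stop (a point): Middle of the foot of the bay's end wall, 100 mm in: the tray stops here, its front then flush with the face (grip spot 26 mm outside the face, 34 mm above the bench). Over the last 8 mm the tray pushes in a stiff drain valve that resists with about 6 N and stays where it is left; that is not yet the stop.
- mask_mid (a point): Blue rubber-cupped breathing mask with a black-rimmed white tube on top, 108 mm across, 124 mm high, standing on the bench; the point is 60 mm above its foot. To be left alone.
- sensor_mid (a point): Black and white flow sensor, 60 mm across, 75 mm high, standing on the bench; the point is 37 mm above its foot. To be left alone.
There are look-alikes about, which are no part of the job. What is meant by the part that bears tray_handle is not red or yellow, and is the larger of those in its own colour.

How it is judged (in metres and radians):
On the way, in this order (a step that is already met when the one before it is completed fails the run):
1. the tray's leading end is in the mouth, level on the bay floor's height (y of tray_handle in the frame of analyser between -0.02 and 0.02 m and z of tray_handle in the frame of analyser between 0.028 and 0.041 m and angle between the x axis of tray_handle and the x axis of analyser, either way round below 0.1 rad and angle between tray_handle's own z axis and vertical below 0.1 rad and x of tray_handle in the frame of analyser above -0.115 m), for 0.1 s.
2. the tray is fully home, flush (y of tray_handle in the frame of analyser between -0.02 and 0.02 m and z of tray_handle in the frame of analyser between 0.028 and 0.041 m and angle between the x axis of tray_handle and the x axis of analyser, either way round below 0.1 rad and angle between tray_handle's own z axis and vertical below 0.1 rad and x of tray_handle in the frame of analyser above -0.03 m), for 0.2 s.
At the end, for the whole second after the job is handed in: The tray lies level in the bay, pointing straight in (within 0.1 rad), its front flush with the analyser's face to within 4 mm, at rest and let go (all of step 2 and linear speed of tray below 0.02 m/s); the robot touches nothing.
It fails at once if the tray pressed on the analyser with more than 30 N (contact force between tray and analyser above 30 N).
It fails at once if the mask pushed more than 30 mm from its place (distance of mask_mid from where it was at the start of the episode above 0.03 m).
It fails at once if the flow sensor pushed more than 30 mm from its place (distance of sensor_mid from where it was at the start of the episode above 0.03 m).
It also fails if it takes over 72 s, if anything falls off the work surface, if the arm or the gripper's body presses on something with over 40 N, if the wrist force passes 120 N, or if a joint passes its speed limit or range.

## Working session

There is one attempt and no reset: what is moved stays moved. The work goes in short steps, Python scripts to look and compute and a tool call to move; the robot and the scene stay as the last step left them, time stands still between calls to the robot, and variables do not carry over. Pictures are saved under pics/ and viewed, at most 10 in all, crops included, and the job is handed in when it is done.

Besides the shell and the picture viewer there is one more tool, called after "Request:" in YAML: its name, and indented under it one key for each argument. send_rows: Moves the arm, as the interface text tells. Its arguments: {"type":"object","properties":{"rows":{"type":"array","items":{"type":"array","items":{"type":"array","items":{"type":"number"}}}},"grip":{"type":"number"}},"required":["rows"]}

```bash
ls; mkdir -p pics
python3 - <<'E'
from cell import ctrl
import cv2,json
s=ctrl.read_state();print(s)
for n in("scene","top"):
    d=ctrl.get_image(n);cv2.imwrite(f"pics/{n}0.png",d["pixels"][:,:,::-1]);print(n,d["fx"],d["fy"],d["cx"],d["cy"],d["extrinsics"],[k for k in d])
E
```

```text
pics
{'clock': 0.0, 'qpos': array([ 1.04817008,  0.62938134,  0.03845175,  1.5183529 , -0.02700814,
        0.99630298, -0.01999473]), 'qd': array([ 9.79049068e-04, -9.50766058e-04, -9.04388373e-04,  7.71262543e-06,
        1.01399663e-03,  2.56345784e-05, -1.61903187e-03]), 'tau': array([-1.47359260e-04, -5.63386667e+01,  1.22607742e+00, -1.93440467e+01,
        1.09162283e-02,  1.05881039e-02, -1.15003218e-05]), 'eef_pos': array([ 286.52828127, -582.90194488,  302.97115093]), 'tool_rot': array([-3.13966657e+00,  2.59496930e-05,  4.56819535e-01]), 'force': array([ 0.11381658, -0.05132705, -0.31206231]), 'torque': array([-0.0400161 ,  0.05986412, -0.00307461]), 'gripper_force': 0.0, 'width': 85.44987503489727}
scene 417.3716000180027 417.3716000180027 280.11483746288087 205.9202210660451 [[ 7.05653272e-01 -4.05319055e-01  5.81179769e-01  9.81609455e+02]
 [ 7.08493336e-01  3.92599697e-01 -5.86432153e-01 -4.10865818e+02]
 [ 9.52112466e-03  8.25579761e-01  5.64205111e-01  5.78294173e+02]
 [ 0.00000000e+00  0.00000000e+00  0.00000000e+00  1.00000000e+00]] ['pixels', 'fx', 'fy', 'cx', 'cy', 'extrinsics']
top 541.5687316086805 541.5687316086805 282.6221062252863 214.8893150188634 [[-5.57799503e-02  9.74794746e-01 -2.16018055e-01  1.90974551e+02]
 [-9.98433759e-01 -5.35230968e-02  1.62882311e-02  1.12382156e+02]
 [ 4.31572679e-03  2.16588275e-01  9.76253499e-01  1.31086188e+03]
 [ 0.00000000e+00  0.00000000e+00  0.00000000e+00  1.00000000e+00]] ['pixels', 'fx', 'fy', 'cx', 'cy', 'extrinsics']
```

View pics/scene0.png

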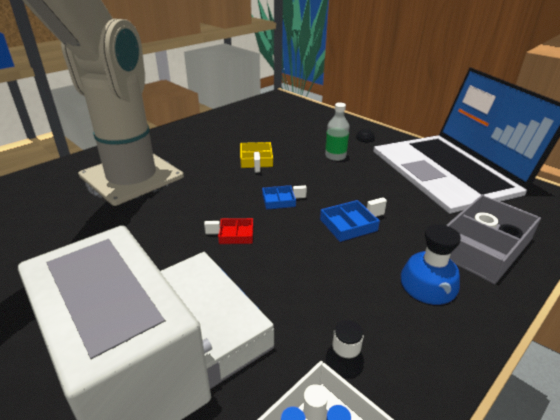

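View pics/top0.png

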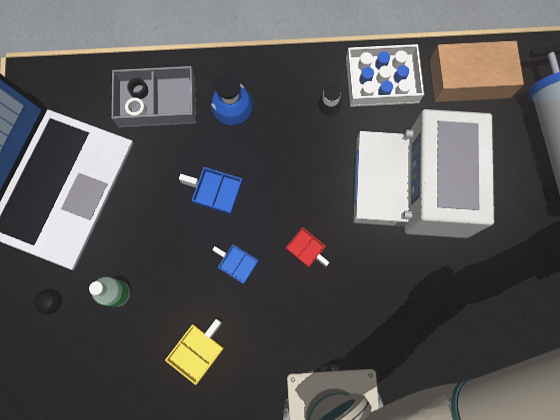

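The top view shows the large blue tray at (218,190) with its white handle at (188,180), and the analyser with its mouth facing left at about (356,177). Things that could be taken for the tray:
- large blue (218,190)
- small blue (238,263)
- red (305,247)
- yellow (195,353)

By the description I choose the large blue one. Next I measure it and check it in a crop.

```bash
cat > h.py <<'E'
from cell import ctrl
import cv2,numpy as np
def grab(n): return ctrl.get_image(n)
def ray(d,u,v,z):
    E=np.array(d["extrinsics"]);r=E[:3,:3]@np.array([(u-d["cx"])/d["fx"],-(v-d["cy"])/d["fy"],-1.])
    o=E[:3,3];return o+r*(z-o[2])/r[2]
def proj(d,p):
    E=np.array(d["extrinsics"]);c=E[:3,:3].T@(np.array(p,float)-E[:3,3])
    return np.array([d["cx"]+d["fx"]*c[0]/-c[2],d["cy"]-d["fy"]*c[1]/-c[2]])
def big(m,lo=30):
    cs,_=cv2.findContours(m.astype(np.uint8),cv2.RETR_EXTERNAL,cv2.CHAIN_APPROX_NONE)
    return sorted([c for c in cs if cv2.contourArea(c)>lo],key=cv2.contourArea,reverse=True)
def minrect(d,c,z):
    P=np.array([ray(d,*p,z)[:2] for p in c[:,0,:].astype(float)],np.float32)
    r=cv2.minAreaRect(P);return np.round(r[0],1),np.round(r[1],1),round(r[2],2),np.round(cv2.boxPoints(r),1).tolist()
E
python3 - <<'E'
from h import *
d=grab("top");p=d["pixels"];hsv=cv2.cvtColor(p,cv2.COLOR_RGB2HSV)
def sub(m,x0,x1,y0,y1):
    o=np.zeros_like(m);o[y0:y1,x0:x1]=m[y0:y1,x0:x1];return o
blue=(hsv[...,0]>100)&(hsv[...,0]<125)&(hsv[...,1]>130)&(hsv[...,2]>50)
wh=(hsv[...,1]<60)&(hsv[...,2]>110)
b=big(sub(blue,170,260,155,220))
print("tray rim z28",minrect(d,b[0],28))
h=big(sub(wh,170,205,165,195),10)
print("fin z48",[minrect(d,c,48) for c in h])
f=big(sub(wh,340,407,120,235))
print("foot z58",minrect(d,f[0],58)); print(cv2.approxPolyDP(f[0],4,True)[:,0].tolist())
mb=big(sub(blue,345,365,120,235),3);print("mouth blue",[(c.reshape(-1,2).min(0).tolist(),c.reshape(-1,2).max(0).tolist()) for c in mb])
k=lambda x0,x1,y0,y1,s:cv2.resize(p[y0:y1,x0:x1],None,fx=s,fy=s,interpolation=cv2.INTER_CUBIC)
a=k(165,265,155,295,4);c=k(340,420,110,250,4)[:560]
cv2.imwrite("pics/crop1.png",np.hstack([a,c])[:,:,::-1])
E
```

```text
tray rim z28 (array([545.8, 248.3]), array([105.,  96.]), 69.38, [[482.3999938964844, 216.10000610351562], [572.2000122070312, 182.3000030517578], [609.2000122070312, 280.6000061035156], [519.2999877929688, 314.29998779296875]])
fin z48 [(array([570. , 315.8]), array([47. , 21.2]), 68.01, [[551.4000244140625, 297.8999938964844], [571.0, 290.0], [588.5999755859375, 333.6000061035156], [569.0, 341.5]])]
foot z58 (array([ 552.8, -149.5]), array([123. , 238.4]), 83.97, [[427.79998779296875, -198.1999969482422], [664.9000244140625, -223.1999969482422], [677.9000244140625, -100.9000015258789], [440.70001220703125, -75.80000305175781]])
[[406, 130], [405, 137], [360, 131], [354, 221], [406, 221]]
mouth blue []
```

View pics/crop1.png

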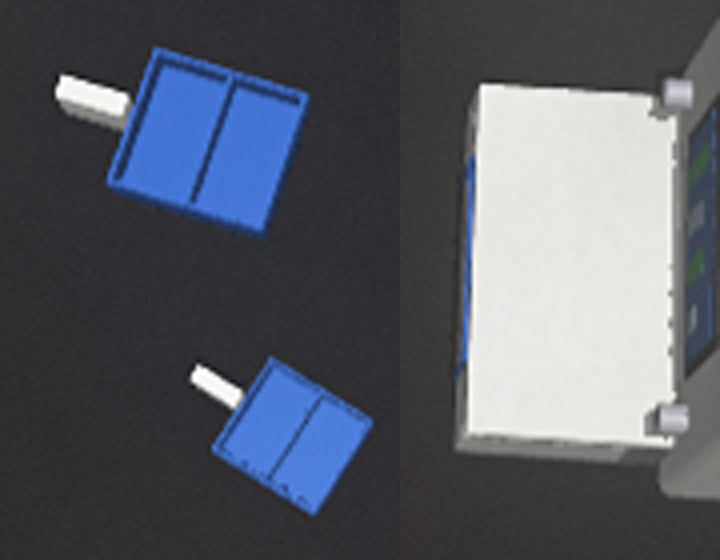

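The crop shows the large blue tray with its fin at crop (92,95), larger than the other blue one. It also shows the analyser's foot top, with its front edge from crop (480,84) to (467,435). I now refine the bright top faces only.

Run:
```python
from h import *
d=grab("top");p=d["pixels"];g=p.min(2).astype(int)
print("fin row profile col 183,188:",g[170:192,183],g[170:192,188]); print("foot col380 rows210-226",g[210:226,380],"row175 cols350-364",g[175,350:364])
def line(P):
    vx,vy,x,y=cv2.fitLine(np.array(P,np.float32),cv2.DIST_HUBER,0,.01,.01).ravel();return np.array([x,y]),np.array([vx,vy])
T=205
m=(g>T)
rows=range(136,216);P=[]
for r in rows:
    c=350+np.argmax(g[r,350:370]>150); a,b=g[r,c-1],g[r,c]; P.append(ray(d,c-1+(150-a)/(b-a),r,58)[:2])
q,v=line(P);print("front edge",q,v,np.degrees(np.arctan2(v[1],v[0])),"resid",np.std([(np.array(x)-q)@[-v[1],v[0]] for x in P]))
U=[];L=[]
for c in range(364,400):
    r=120+np.argmax(g[120:145,c]>150);U.append(ray(d,c,r-.5,58)[:2])
    col=g[205:228,c];k=np.argmin(np.diff(col[:18]));L.append((c,205+k))
print("upper",line(U)); L2=[ray(d,c,r+.5,58)[:2] for c,r in L];print("lower",line(L2),L[::6])
def cross(a,b):
    t=np.linalg.solve(np.array([a[1],-b[1]]).T,b[0]-a[0]);return a[0]+t[0]*a[1]
A=cross((q,v),line(U));B=cross((q,v),line(L2));print("corners",A,B,np.linalg.norm(A-B),"mid",(A+B)/2)
hm=np.zeros(g.shape,bool);hm[165:195,170:200]=g[165:195,170:200]>185
print("fin",[minrect(d,c,48) for c in big(hm,10)])
```

```text
fin row profile col 183,188: [ 50  47  45  37 157 238 243 241 243 246 200 127 138  98  47  45  46  48
  47  43  45  46] [ 48  47  48  48  44  34 229 247 242 242 245 225 151 131 135  94  43  43
  48  48  47  44]
foot col380 rows210-226 [230 230 231 229 230 229 230 231 235 200 149 133 122 125  93  56] row175 cols350-364 [ 57  58  60  55  48  84  79  58 229 229 228 228 228 228]
front edge [545.48596 -92.9359 ] [ 0.9928409  -0.11944463] -6.860051 resid 0.376882111052911
upper (array([ 663.21216, -162.64127], dtype=float32), array([0.12178094, 0.992557  ], dtype=float32))
lower (array([ 443.95538, -141.25804], dtype=float32), array([0.11741819, 0.9930826 ], dtype=float32)) [(364, np.int64(218)), (370, np.int64(218)), (376, np.int64(219)), (382, np.int64(219)), (388, np.int64(220)), (394, np.int64(219))]
corners [ 669.92773 -107.90698] [451.01263 -81.5702 ] 220.49364 mid [560.4702  -94.73859]
fin [(array([573.2, 316.4]), array([42.5, 14.1]), 67.99, [[558.7000122070312, 299.3999938964844], [571.7999877929688, 294.1000061035156], [587.7000122070312, 333.5], [574.7000122070312, 338.79998779296875]])]
```

```bash
cat >> h.py <<'E'
from scipy.spatial.transform import Rotation as Ro
def go(pos,yawdeg):
    s=ctrl.read_state();R=Ro.from_euler('xyz',s["tool_rot"])
    T=Ro.from_euler('xyz',[np.pi,0,np.radians(yawdeg)])
    t=R.inv().apply(np.array(pos)-s["eef_pos"])/10;w=(R.inv()*T).as_rotvec()
    print("clock",round(s["clock"],2),"pos",np.round(s["eef_pos"],1),"yaw",round(np.degrees(s["tool_rot"][2]),2),"F",np.round(s["force"],1),"w",round(s["width"],1))
    print("row",np.round(t,3).tolist(),np.round(w,4).tolist())
E
python3 - <<'E'
from h import *
go([573,316,200],69)
d=grab("top");print("mask",ray(d,232,103,40),"sensor",ray(d,331,101,40))
E
```

```text
clock 0.2 pos [ 286.6 -583.1  303.3] yaw 26.18 F [-1.   0.4  0. ] w 85.2
row [65.361, -68.043, 10.415] [-0.0011, -0.0005, -0.7474]
mask [767.31846571 202.36094337  40.        ] sensor [759.2911786  -47.08086786  40.        ]
```

Request:
send_rows:
  rows:
    - [[2, -2, 0, 0, 0, -0.02], [5, -5, 0, 0, 0, -0.06], [8.5, -8.5, 0, 0, 0, -0.1], [12, -12, 0, 0, 0, -0.15], [15, -15.5, 0, 0, 0, -0.2], [18, -19, 0, 0, 0, -0.25], [21, -22.5, 0, 0, 0, -0.3], [24, -26, 0, 0, 0, -0.35], [27, -29, 0, 0, 0, -0.4], [30, -32, 0, 0, 0, -0.45]]

```text
clock: 1.25
eef_pos: [415.1, -162.2, 304.2]
tool_rot: [3.141, -0.0, 0.909]
force: [0.7, 0.4, 0.9]
width: 85.5
gripper_force: 0.0
```

```bash
python3 -c "
from h import *
go([573,316,200],69)"
```

```text
clock 1.25 pos [ 415.1 -162.2  304.2] yaw 52.07 F [0.7 0.4 0.9] w 85.5
row [47.421, -16.945, 10.415] [0.0007, -0.0001, -0.2955]
```

Request:
send_rows:
  rows:
    - [[4.5, -1.6, 0, 0, 0, -0.03], [9, -3.2, 0, 0, 0, -0.06], [13.5, -4.8, 0, 0, 0, -0.09], [18, -6.4, 1, 0, 0, -0.12], [22.5, -8, 2, 0, 0, -0.15], [27, -9.6, 3, 0, 0, -0.18], [31.5, -11.2, 4.5, 0, 0, -0.21], [36, -12.8, 6, 0, 0, -0.24], [40.5, -14.5, 7.5, 0, 0, -0.27], [44.5, -16, 9, 0, 0, -0.295]]

```text
clock: 2.25
eef_pos: [563.4, 287.8, 213.3]
tool_rot: [3.141, -0.001, 1.204]
force: [0.7, -0.5, 1.0]
width: 85.6
gripper_force: 0.0
```

```bash
python3 -c "
from h import *
go([573,316,160],69)
d=grab('top');cv2.imwrite('pics/t2.png',cv2.resize(d['pixels'][130:240,140:280,::-1],None,fx=5,fy=5))"
```

```text
clock 2.25 pos [563.4 287.8 213.3] yaw 68.97 F [ 0.7 -0.5  1. ] w 85.6
row [2.976, -0.122, 5.327] [0.0002, -0.0006, -0.0006]
```

View pics/t2.png

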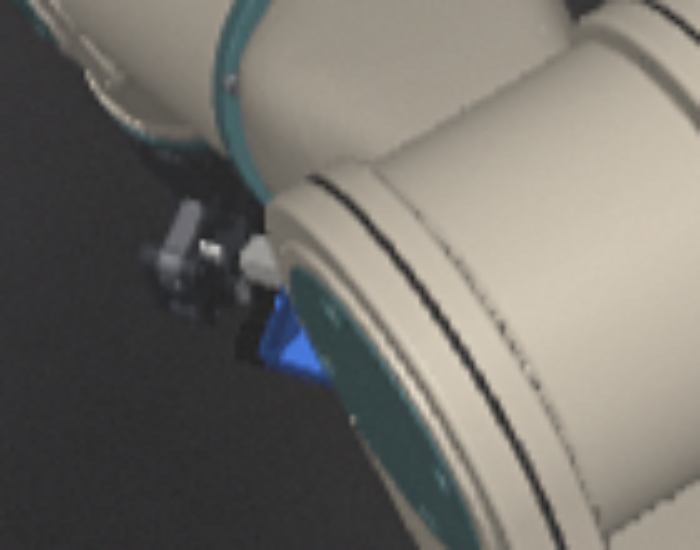

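The arm hides most of the tray from above. The fin's end shows at crop (210,245) under the gripper, as expected. I descend.

Request:
send_rows:
  rows:
    - [[1.5, -0.1, 2, 0, 0, 0], [2.95, -0.12, 5, 0, 0, 0], [2.95, -0.12, 8, 0, 0, 0], [2.95, -0.12, 10.5, 0, 0, 0], [2.95, -0.12, 12, 0, 0, 0], [2.95, -0.12, 13, 0, 0, 0], [2.95, -0.12, 13, 0, 0, 0]]

```text
clock: 3.0
eef_pos: [572.3, 312.7, 83.0]
tool_rot: [-3.141, 0.001, 1.202]
force: [0.0, -0.3, -0.6]
width: 85.7
gripper_force: 0.0
```

```bash
python3 -c "
from h import *
go([573,316,82.5],69)
d=grab('scene');q=proj(d,[573,316,30]);print(q);x,y=q.astype(int);cv2.imwrite('pics/s2.png',cv2.resize(d['pixels'][y-60:y+60,x-80:x+80,::-1],None,fx=5,fy=5))"
```

```text
clock 3.0 pos [572.3 312.7  83. ] yaw 68.84 F [ 0.  -0.3 -0.6] w 85.7
row [0.335, -0.05, 0.054] [-0.0009, 0.0013, -0.0027]
[375.08666533 206.63911682]
```

View pics/s2.png

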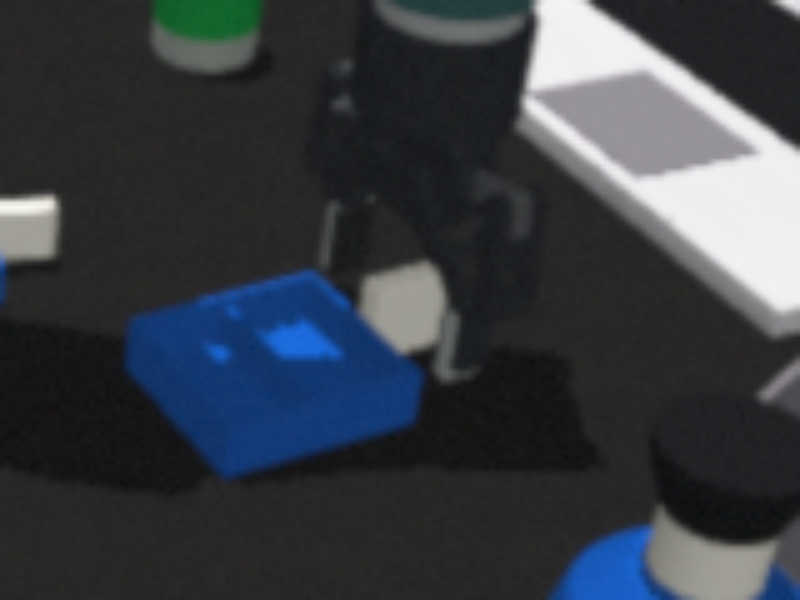

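The fingers stand on either side of the white fin at crop (400,305). I close.

Request:
send_rows:
  rows:
    - [[0.3, 0, 0, 0, 0, 0], [0.3, 0, 0, 0, 0, 0], [0.3, 0, 0, 0, 0, 0], [0.3, 0, 0, 0, 0, 0], [0.3, 0, 0, 0, 0, 0], [0.3, 0, 0, 0, 0, 0], [0.3, 0, 0, 0, 0, 0], [0.3, 0, 0, 0, 0, 0], [0.3, 0, 0, 0, 0, 0], [0.3, 0, 0, 0, 0, 0]]
  grip: 255

```text
clock: 4.05
eef_pos: [573.9, 316.1, 84.3]
tool_rot: [3.141, -0.0, 1.202]
force: [-1.2, -0.7, 6.0]
width: 13.2
gripper_force: 58.9
```

Request:
send_rows:
  rows:
    - [[0.3, 0, -0.5, 0, 0, 0], [0.3, 0, -1.5, 0, 0, 0], [0.3, 0, -3, 0, 0, 0], [0.3, 0, -4, 0, 0, 0], [0.3, 0, -4, 0, 0, 0]]

```text
clock: 4.55
eef_pos: [575.9, 319.4, 126.4]
tool_rot: [3.139, -0.003, 1.202]
force: [0.7, 0.6, -1.8]
width: 13.4
gripper_force: 58.4
```

```bash
python3 -c "
from h import *
go([591.5,163.5,122],83.14)
d=grab('scene');x,y=360,200;cv2.imwrite('pics/s3.png',cv2.resize(d['pixels'][y-70:y+50,x-80:x+80,::-1],None,fx=5,fy=5))"
```

```text
clock 4.55 pos [575.9 319.4 126.4] yaw 68.85 F [ 0.7  0.6 -1.8] w 13.4
row [-13.978, 7.075, 0.41] [0.0029, -0.0029, -0.2495]
```

View pics/s3.png

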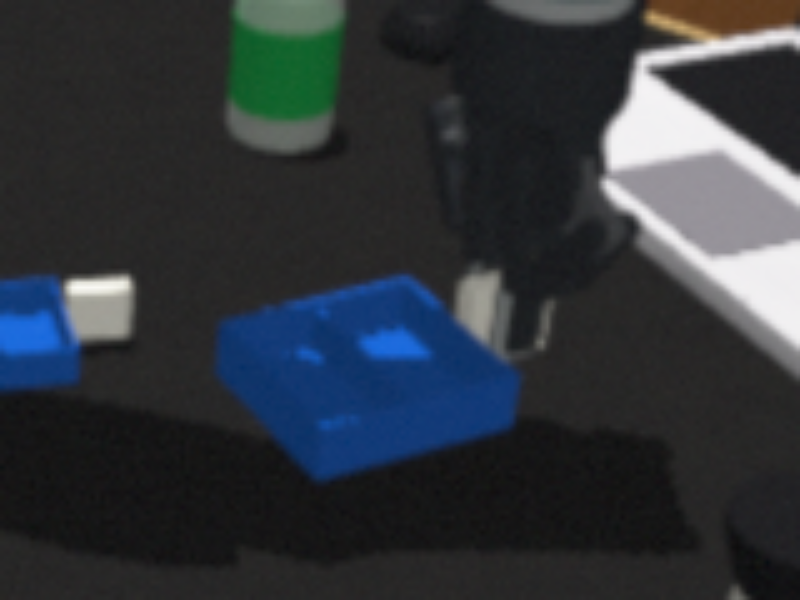

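The tray hangs level in the grip, with the fin between the pads at crop (505,310). I carry it to the front of the mouth.

Request:
send_rows:
  rows:
    - [[-1.5, 0.7, -0.3, 0, 0, -0.02], [-4, 2, -0.5, 0, 0, -0.06], [-7, 3.5, -0.5, 0, 0, -0.12], [-10, 5, -0.5, 0, 0, -0.18], [-13, 6.5, -0.5, 0, 0, -0.23], [-16, 8, -0.5, 0, 0, -0.25], [-18, 9.2, -0.5, 0, 0, -0.25], [-19, 9.7, -0.5, 0, 0, -0.25], [-19, 9.7, -0.5, 0, 0, -0.25]]

```text
clock: 5.5
eef_pos: [596.7, 104.4, 128.6]
tool_rot: [-3.141, 0.001, 1.449]
force: [-0.4, -0.9, -1.3]
width: 13.2
gripper_force: 58.5
```

```bash
python3 -c "
from h import *
go([584.4,103.9,100],83.14)
for n,(x0,x1,y0,y1) in dict(top=(230,390,120,240),scene=(200,360,200,320)).items():
    d=grab(n);cv2.imwrite(f'pics/{n}4.png',d['pixels'][:,:,::-1])
a=cv2.imread('pics/top4.png')[110:260,250:400];b=cv2.imread('pics/scene4.png')[180:330,200:350]
cv2.imwrite('pics/j4.png',cv2.resize(np.hstack([a,b]),None,fx=2.6,fy=2.6,interpolation=cv2.INTER_CUBIC))"
```

```text
clock 5.5 pos [596.7 104.4 128.6] yaw 82.99 F [-0.4 -0.9 -1.3] w 13.2
row [-0.2, -1.216, 2.859] [-0.0005, 0.0012, -0.0025]
```

View pics/j4.png

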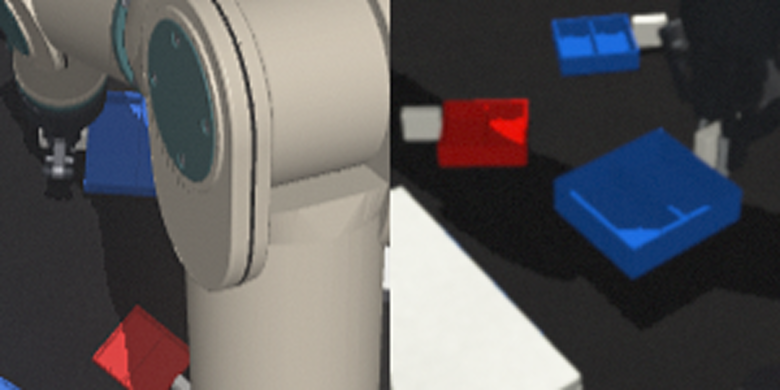

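The tray is held level in front of the mouth, with its rim corners in the scene half at crop (555,190), (632,250), (740,190) and (660,128). I measure its pose in the grip from that silhouette.

Run:
```python
from h import *
d=grab("scene");p=d["pixels"];hsv=cv2.cvtColor(p,cv2.COLOR_RGB2HSV)
m=(hsv[...,0]>100)&(hsv[...,0]<125)&(hsv[...,1]>130)&(hsv[...,2]>40)
o=np.zeros_like(m);o[220:300,255:345]=m[220:300,255:345]
c=cv2.convexHull(big(o)[0]);P=cv2.approxPolyDP(c,3,True)[:,0];print(P.tolist())
s=ctrl.read_state();t=s["eef_pos"];y=s["tool_rot"][2];ax=-np.array([np.cos(y),np.sin(y)]);ay=np.array([-ax[1],ax[0]])
zu=t[2]-56.3-28
for x,yy,zz in [(26,45,28),(26,-45,28),(126,45,28),(126,-45,28),(26,45,0),(126,45,0),(126,-45,0)]:
    w=np.r_[t[:2]+ax*x+ay*yy,zu+zz];q=proj(d,w);k=P[np.argmin(np.linalg.norm(P-q,axis=1))]
    r=ray(d,*k.astype(float),zu+zz)[:2]-t[:2];print((x,yy,zz),"pred",np.round(q,1),"seen",k,"->",np.round([r@ax,r@ay],1))
```

```text
[[305, 229], [335, 252], [335, 262], [292, 286], [263, 259], [263, 248]]
(26, 45, 28) pred [333.7 252.6] seen [335 252] -> [22.9 45.3]
(26, -45, 28) pred [301.9 229. ] seen [305 229] -> [ 21.1 -41.4]
(126, 45, 28) pred [292.  275.8] seen [292 286] -> [141.5  63.8]
(126, -45, 28) pred [261.3 248.9] seen [263 248] -> [121.8 -45.2]
(26, 45, 0) pred [332.5 263.9] seen [335 262] -> [18.5 44.1]
(126, 45, 0) pred [291.6 287.4] seen [292 286] -> [123.2  42.8]
(126, -45, 0) pred [261.5 260.2] seen [263 259] -> [121.6 -46.1]
```

Request:
send_rows:
  rows:
    - [[0, -0.6, 1, 0, 0, 0], [0, -1.2, 2, 0, 0, 0], [-1, -1.2, 3, 0, 0, 0], [-3, -1.2, 3.5, 0, 0, 0], [-5, -1.2, 3.5, 0, 0, 0], [-6, -1.2, 3.5, 0, 0, 0], [-6.5, -1.2, 3.5, 0, 0, 0], [-6.5, -1.2, 3.5, 0, 0, 0], [-6.5, -1.2, 3.5, 0, 0, 0]]

```text
clock: 6.55
eef_pos: [577.3, 44.6, 94.0]
tool_rot: [3.141, -0.001, 1.453]
force: [-0.1, 0.1, -1.9]
width: 13.1
gripper_force: 58.5
```

```bash
cat >> h.py <<'E'
O=np.array([560.5,-94.7]);A=np.array([-.1194,-.9928]);B=np.array([.9928,-.1194])
def an():
    s=ctrl.read_state();r=s["eef_pos"][:2]-O;f=s["force"]
    print("clock",round(s["clock"],2),"ax,ay,z",np.round([r@A,r@B,s["eef_pos"][2]],1),"yaw",round(np.degrees(s["tool_rot"][2]),2),"tool_rot",np.round(s["tool_rot"],4),"F(ax,ay,z)",np.round([f[:2]@A,f[:2]@B,f[2]],1),"M",np.round(s["torque"],2),"w",round(s["width"],1))
E
python3 - <<'E'
from h import *
an();go([576,34.4,93],83.14)
d=grab("scene");cv2.imwrite("pics/s5.png",cv2.resize(d["pixels"][220:370,150:350,::-1],None,fx=4,fy=4,interpolation=cv2.INTER_CUBIC))
E
```

```text
clock 6.55 ax,ay,z [-1.403e+02  1.000e-01  9.400e+01] yaw 83.23 tool_rot [ 3.1410e+00 -1.2000e-03  1.4527e+00] F(ax,ay,z) [-0.1 -0.1 -1.9] M [ 0.09  0.01 -0.03] w 13.1
clock 6.55 pos [577.3  44.6  94. ] yaw 83.23 F [-0.1  0.1 -1.9] w 13.1
row [-1.024, -0.012, 0.104] [0.0006, -0.0012, 0.0016]
```

View pics/s5.png

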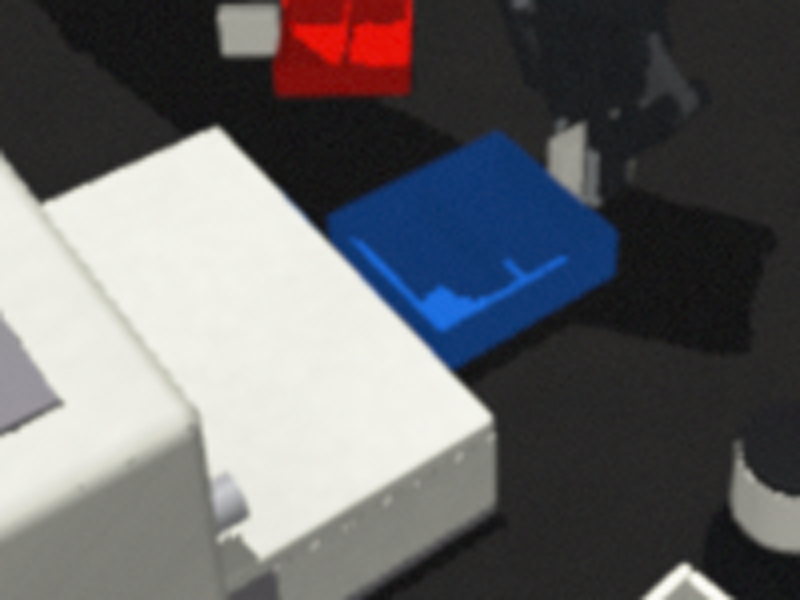

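The tray is lined up just short of the mouth: its leading rim is hidden behind the foot's top front edge at crop (330,215) to (450,360). I go in slowly, feeling the force.

Request:
send_rows:
  rows:
    - [[-0.4, 0, 0, 0, 0, 0], [-0.8, 0, 0, 0, 0, 0], [-1.2, 0, 0, 0, 0, 0], [-1.5, 0, 0, 0, 0, 0], [-1.8, 0, 0, 0, 0, 0], [-2.1, 0, 0, 0, 0, 0], [-2.4, 0, 0, 0, 0, 0], [-2.6, 0, 0, 0, 0, 0], [-2.6, 0, 0, 0, 0, 0]]

```text
clock: 7.5
eef_pos: [573.9, 17.2, 93.9]
tool_rot: [-3.142, 0.0, 1.451]
force: [-0.4, -0.4, -1.6]
width: 13.3
gripper_force: 58.5
```

```bash
python3 -c "
from h import *
an()"
```

```text
clock 7.5 ax,ay,z [-112.6   -0.    93.9] yaw 83.15 tool_rot [-3.1415e+00  2.0000e-04  1.4512e+00] F(ax,ay,z) [ 0.4 -0.4 -1.6] M [ 0.11  0.05 -0.04] w 13.3
```

Request:
send_rows:
  rows:
    - [[-0.1, 0, 0.05, 0, 0, 0], [-0.2, 0, 0.1, 0, 0, 0], [-0.3, 0, 0.15, 0, 0, 0], [-0.4, 0, 0.2, 0, 0, 0], [-0.4, 0, 0.2, 0, 0, 0]]

```text
clock: 8.0
eef_pos: [573.4, 13.4, 91.8]
tool_rot: [-3.141, 0.0, 1.452]
force: [-1.1, 0.7, -2.3]
width: 13.2
gripper_force: 58.5
```

```bash
python3 -c "
from h import *
an()"
```

```text
clock 8.0 ax,ay,z [-1.089e+02 -1.000e-01  9.180e+01] yaw 83.17 tool_rot [-3.1414e+00  2.0000e-04  1.4515e+00] F(ax,ay,z) [-0.6 -1.2 -2.3] M [ 0.12 -0.04 -0.05] w 13.2
```

Request:
send_rows:
  rows:
    - [[-0.15, 0, 0, 0, 0, 0], [-0.3, 0, 0, 0, 0, 0], [-0.45, 0, 0, 0, 0, 0], [-0.6, 0, 0, 0, 0, 0], [-0.6, 0, 0, 0, 0, 0]]

```text
clock: 8.5
eef_pos: [572.8, 7.2, 91.9]
tool_rot: [3.142, 0.0, 1.451]
force: [0.6, 1.0, -1.9]
width: 13.3
gripper_force: 58.5
```

```bash
python3 -c "
from h import *
an()"
```

```text
clock 8.5 ax,ay,z [-102.7    0.    91.9] yaw 83.15 tool_rot [3.1416e+00 3.0000e-04 1.4513e+00] F(ax,ay,z) [-1.   0.5 -1.9] M [ 0.12 -0.03  0.01] w 13.3
```

Request:
send_rows:
  rows:
    - [[-0.1, 0, 0, 0, 0, 0], [-0.2, 0, 0, 0, 0, 0], [-0.3, 0, 0, 0, 0, 0], [-0.4, 0, 0, 0, 0, 0], [-0.4, 0, 0, 0, 0, 0]]

```text
clock: 9.0
eef_pos: [572.3, 3.5, 91.9]
tool_rot: [-3.142, 0.0, 1.451]
force: [-0.1, 0.6, -2.5]
width: 13.1
gripper_force: 58.5
```

```bash
python3 -c "
from h import *
an()"
```

```text
clock 9.0 ax,ay,z [-98.9  -0.   91.9] yaw 83.16 tool_rot [-3.1416e+00  1.0000e-04  1.4515e+00] F(ax,ay,z) [-0.6 -0.1 -2.5] M [ 0.17 -0.04 -0.02] w 13.1
```

Request:
send_rows:
  rows:
    - [[-0.1, 0, 0, 0, 0, 0], [-0.2, 0, 0, 0, 0, 0], [-0.3, 0, 0, 0, 0, 0], [-0.4, 0, 0, 0, 0, 0], [-0.4, 0, 0, 0, 0, 0]]

```text
clock: 9.5
eef_pos: [571.8, -0.5, 91.9]
tool_rot: [-3.142, 0.0, 1.451]
force: [0.8, -0.4, -2.1]
width: 13.4
gripper_force: 58.5
```

```bash
python3 -c "
from h import *
an()"
```

```text
clock 9.5 ax,ay,z [-94.8  -0.   91.9] yaw 83.16 tool_rot [-3.1416e+00  2.0000e-04  1.4515e+00] F(ax,ay,z) [ 0.3  0.9 -2.1] M [ 0.02 -0.02 -0.  ] w 13.4
```

Request:
send_rows:
  rows:
    - [[-0.1, 0, 0, 0, 0, 0], [-0.2, 0, 0, 0, 0, 0], [-0.3, 0, 0, 0, 0, 0], [-0.4, 0, 0, 0, 0, 0], [-0.4, 0, 0, 0, 0, 0]]

```text
clock: 10.0
eef_pos: [571.3, -4.5, 91.9]
tool_rot: [-3.142, 0.0, 1.451]
force: [-0.1, 0.3, -2.3]
width: 13.4
gripper_force: 58.5
```

```bash
python3 -c "
from h import *
an()"
```

```text
clock 10.0 ax,ay,z [-90.9  -0.   91.9] yaw 83.16 tool_rot [-3.1416e+00  2.0000e-04  1.4515e+00] F(ax,ay,z) [-0.3 -0.1 -2.3] M [ 0.13  0.02 -0.04] w 13.4
```

Request:
send_rows:
  rows:
    - [[-0.1, 0, 0, 0, 0, 0], [-0.2, 0, 0, 0, 0, 0], [-0.3, 0, 0, 0, 0, 0], [-0.3, 0, 0, 0, 0, 0]]

```text
clock: 10.4
eef_pos: [571.5, -6.8, 92.1]
tool_rot: [3.14, -0.001, 1.452]
force: [1.7, 0.4, -1.9]
width: 13.0
gripper_force: 58.5
```

```bash
python3 -c "
from h import *
an()"
```

```text
clock 10.4 ax,ay,z [-88.6   0.5  92.1] yaw 83.2 tool_rot [ 3.1404e+00 -9.0000e-04  1.4521e+00] F(ax,ay,z) [-0.6  1.6 -1.9] M [ 0.41 -0.29  0.03] w 13.0
```

A flare pushes the tray toward +y (lateral force +1.6 N, tool displaced 0.5 mm). I back off slightly, shift to +y and retry.

Request:
send_rows:
  rows:
    - [[0.2, 0, 0, 0, 0, 0], [0.2, 0.3, 0, 0, 0, 0], [0.2, 0.5, 0, 0, 0, 0], [0.1, 0.5, 0, 0, 0, 0], [0, 0.5, 0, 0, 0, 0], [-0.1, 0.5, 0, 0, 0, 0], [-0.2, 0.5, 0, 0, 0, 0], [-0.2, 0.5, 0, 0, 0, 0]]

```text
clock: 11.2
eef_pos: [575.6, -10.1, 91.9]
tool_rot: [-3.141, 0.0, 1.451]
force: [0.9, -0.3, -1.2]
width: 13.7
gripper_force: 58.5
```

```bash
python3 -c "
from h import *
an()"
```

```text
clock 11.2 ax,ay,z [-85.8   4.9  91.9] yaw 83.16 tool_rot [-3.1415e+00  2.0000e-04  1.4515e+00] F(ax,ay,z) [ 0.2  0.9 -1.2] M [ 0.1  -0.03 -0.03] w 13.7
```

Request:
send_rows:
  rows:
    - [[-0.1, 0, 0, 0, 0, 0], [-0.2, 0, 0, 0, 0, 0], [-0.3, 0, 0, 0, 0, 0], [-0.3, 0, 0, 0, 0, 0]]

```text
clock: 11.6
eef_pos: [575.4, -13.0, 91.9]
tool_rot: [3.142, 0.0, 1.451]
force: [-0.4, -0.2, -2.0]
width: 13.3
gripper_force: 58.5
```

```bash
python3 -c "
from h import *
an()"
```

```text
clock 11.6 ax,ay,z [-82.8   5.   91.9] yaw 83.16 tool_rot [3.1416e+00 2.0000e-04 1.4515e+00] F(ax,ay,z) [ 0.2 -0.4 -2. ] M [ 0.12 -0.06 -0.01] w 13.3
```

Request:
send_rows:
  rows:
    - [[-0.1, 0, 0, 0, 0, 0], [-0.2, 0, 0, 0, 0, 0], [-0.3, 0, 0, 0, 0, 0], [-0.3, 0, 0, 0, 0, 0]]

```text
clock: 12.0
eef_pos: [575.8, -15.0, 92.2]
tool_rot: [3.14, -0.001, 1.452]
force: [2.3, 1.9, -2.5]
width: 13.5
gripper_force: 58.5
```

```bash
python3 -c "
from h import *
an()"
```

```text
clock 12.0 ax,ay,z [-81.    5.6  92.2] yaw 83.22 tool_rot [ 3.1399e+00 -1.4000e-03  1.4524e+00] F(ax,ay,z) [-2.1  2.1 -2.5] M [ 0.64 -0.42  0.07] w 13.5
```

Request:
send_rows:
  rows:
    - [[0.2, 0, 0, 0, 0, 0], [0.2, 0.15, 0, 0, 0, 0], [0.2, 0.25, 0, 0, 0, 0], [0.1, 0.25, 0, 0, 0, 0], [0, 0.25, 0, 0, 0, 0], [-0.1, 0.25, 0, 0, 0, 0], [-0.2, 0.25, 0, 0, 0, 0], [-0.2, 0.25, 0, 0, 0, 0]]

```text
clock: 12.8
eef_pos: [577.5, -17.9, 92.0]
tool_rot: [3.141, -0.001, 1.452]
force: [0.5, 1.3, -2.2]
width: 13.2
gripper_force: 58.5
```

```bash
python3 -c "
from h import *
an()"
```

```text
clock 12.8 ax,ay,z [-78.3   7.8  92. ] yaw 83.18 tool_rot [ 3.1409e+00 -5.0000e-04  1.4518e+00] F(ax,ay,z) [-1.3  0.3 -2.2] M [ 0.31 -0.18  0.07] w 13.2
```

Request:
send_rows:
  rows:
    - [[0.2, 0, 0, 0, 0, 0], [0.2, 0.1, 0, 0, 0, 0], [0.1, 0.1, 0, 0, 0, 0], [0, 0.1, 0, 0, 0, 0], [-0.1, 0.1, 0, 0, 0, 0], [-0.2, 0.1, 0, 0, 0, 0], [-0.3, 0.1, 0, 0, 0, 0], [-0.3, 0.1, 0, 0, 0, 0]]

```text
clock: 13.6
eef_pos: [578.0, -21.5, 92.0]
tool_rot: [3.141, 0.0, 1.452]
force: [0.6, 0.5, -2.0]
width: 13.4
gripper_force: 58.5
```

```bash
python3 -c "
from h import *
an()"
```

```text
clock 13.6 ax,ay,z [-74.8   8.6  92. ] yaw 83.17 tool_rot [3.1413e+00 3.0000e-04 1.4516e+00] F(ax,ay,z) [-0.5  0.5 -2. ] M [ 0.04 -0.17  0.06] w 13.4
```

Request:
send_rows:
  rows:
    - [[0, 0.08, 0, 0, 0, 0], [-0.15, 0.08, 0, 0, 0, 0], [-0.3, 0.08, 0, 0, 0, 0], [-0.45, 0.08, 0, 0, 0, 0], [-0.6, 0.08, 0, 0, 0, 0], [-0.6, 0.08, 0, 0, 0, 0]]

```text
clock: 14.2
eef_pos: [577.9, -27.6, 91.9]
tool_rot: [-3.142, 0.0, 1.451]
force: [0.2, 0.7, -0.6]
width: 13.4
gripper_force: 58.5
```

```bash
python3 -c "
from h import *
an()"
```

```text
clock 14.2 ax,ay,z [-68.7   9.3  91.9] yaw 83.16 tool_rot [-3.1415e+00  3.0000e-04  1.4513e+00] F(ax,ay,z) [-0.7  0.1 -0.6] M [ 0.11 -0.01 -0.01] w 13.4
```

The tray is clear between the guides, with no side force. I go on.

Request:
send_rows:
  rows:
    - [[-0.15, 0, 0, 0, 0, 0], [-0.3, 0, 0, 0, 0, 0], [-0.45, 0, 0, 0, 0, 0], [-0.6, 0, 0, 0, 0, 0], [-0.75, 0, 0, 0, 0, 0], [-0.9, 0, 0, 0, 0, 0], [-1.05, 0, 0, 0, 0, 0], [-1.2, 0, 0, 0, 0, 0], [-1.2, 0, 0, 0, 0, 0]]

```text
clock: 15.1
eef_pos: [576.5, -39.5, 91.9]
tool_rot: [-3.142, 0.0, 1.451]
force: [0.6, 0.6, -2.6]
width: 13.1
gripper_force: 58.5
```

```bash
python3 -c "
from h import *
an()"
```

```text
clock 15.1 ax,ay,z [-56.7   9.3  91.9] yaw 83.15 tool_rot [-3.1415e+00  3.0000e-04  1.4513e+00] F(ax,ay,z) [-0.7  0.5 -2.6] M [0.05 0.01 0.01] w 13.1
```

Request:
send_rows:
  rows:
    - [[-0.15, 0, 0, 0, 0, 0], [-0.3, 0, 0, 0, 0, 0], [-0.45, 0, 0, 0, 0, 0], [-0.6, 0, 0, 0, 0, 0], [-0.75, 0, 0, 0, 0, 0], [-0.9, 0, 0, 0, 0, 0], [-1.05, 0, 0, 0, 0, 0], [-1.2, 0, 0, 0, 0, 0], [-1.4, 0, 0, 0, 0, 0], [-1.4, 0, 0, 0, 0, 0]]

```text
clock: 16.1
eef_pos: [574.8, -53.5, 91.9]
tool_rot: [-3.142, 0.0, 1.451]
force: [0.6, 0.1, -2.3]
width: 13.3
gripper_force: 58.5
```

```bash
python3 -c "
from h import *
an()"
```

```text
clock 16.1 ax,ay,z [-42.6   9.3  91.9] yaw 83.15 tool_rot [-3.1415e+00  3.0000e-04  1.4512e+00] F(ax,ay,z) [-0.2  0.6 -2.3] M [ 0.12  0.   -0.01] w 13.3
```

Before the valve I set the tray down on the bay floor.

Request:
send_rows:
  rows:
    - [[0, 0, 0.03, 0, 0, 0], [0, 0, 0.06, 0, 0, 0], [0, 0, 0.09, 0, 0, 0], [0, 0, 0.12, 0, 0, 0], [0, 0, 0.15, 0, 0, 0], [0, 0, 0.15, 0, 0, 0]]

```text
clock: 16.7
eef_pos: [574.9, -52.9, 90.4]
tool_rot: [-3.142, -0.0, 1.452]
force: [0.6, -0.9, -0.8]
width: 13.8
gripper_force: 58.6
```

```bash
python3 -c "
from h import *
an()"
```

```text
clock 16.7 ax,ay,z [-43.2   9.3  90.4] yaw 83.18 tool_rot [-3.1416 -0.      1.4518] F(ax,ay,z) [ 0.8  0.7 -0.8] M [ 0.13  0.07 -0.02] w 13.8
```

Request:
send_rows:
  rows:
    - [[-0.15, 0, 0, 0, 0, 0], [-0.3, 0, 0, 0, 0, 0], [-0.45, 0, 0, 0, 0, 0], [-0.6, 0, 0, 0, 0, 0], [-0.75, 0, 0, 0, 0, 0], [-0.9, 0, 0, 0, 0, 0], [-1.0, 0, 0, 0, 0, 0], [-1.1, 0, 0, 0, 0, 0], [-1.2, 0, 0, 0, 0, 0], [-1.2, 0, 0, 0, 0, 0]]

```text
clock: 17.7
eef_pos: [573.5, -65.1, 90.4]
tool_rot: [3.142, 0.0, 1.452]
force: [0.3, -0.6, -1.9]
width: 13.3
gripper_force: 58.6
```

```bash
python3 -c "
from h import *
an()"
```

```text
clock 17.7 ax,ay,z [-30.9   9.3  90.4] yaw 83.17 tool_rot [3.1416e+00 1.0000e-04 1.4516e+00] F(ax,ay,z) [ 0.6  0.3 -1.9] M [ 0.04 -0.02 -0.06] w 13.3
```

Request:
send_rows:
  rows:
    - [[-0.1, 0, 0, 0, 0, 0], [-0.2, 0, 0, 0, 0, 0], [-0.3, 0, 0, 0, 0, 0], [-0.4, 0, 0, 0, 0, 0], [-0.4, 0, 0, 0, 0, 0]]

```text
clock: 18.2
eef_pos: [573.4, -67.1, 90.6]
tool_rot: [3.141, -0.002, 1.453]
force: [-0.3, 5.1, -0.2]
width: 13.1
gripper_force: 58.8
```

```bash
python3 -c "
from h import *
an()"
```

```text
clock 18.2 ax,ay,z [-28.9   9.5  90.6] yaw 83.23 tool_rot [ 3.1409e+00 -2.4000e-03  1.4527e+00] F(ax,ay,z) [-5.  -0.9 -0.2] M [ 0.97  0.01 -0.09] w 13.1
```

Valve met at about -30, so home is at about -22. I push gently on.

Request:
send_rows:
  rows:
    - [[-0.1, 0, 0, 0, 0, 0], [-0.2, 0, 0, 0, 0, 0], [-0.3, 0, 0, 0, 0, 0], [-0.4, 0, 0, 0, 0, 0], [-0.4, 0, 0, 0, 0, 0]]

```text
clock: 18.7
eef_pos: [573.1, -70.0, 90.7]
tool_rot: [3.141, -0.004, 1.453]
force: [1.2, 7.4, 0.4]
width: 13.2
gripper_force: 58.9
```

```bash
python3 -c "
from h import *
an()"
```

```text
clock 18.7 ax,ay,z [-26.1   9.5  90.7] yaw 83.27 tool_rot [ 3.1406 -0.0038  1.4533] F(ax,ay,z) [-7.5  0.3  0.4] M [ 1.45  0.04 -0.17] w 13.2
```

Request:
send_rows:
  rows:
    - [[-0.08, 0, 0, 0, 0, 0], [-0.15, 0, 0, 0, 0, 0], [-0.22, 0, 0, 0, 0, 0], [-0.3, 0, 0, 0, 0, 0], [-0.3, 0, 0, 0, 0, 0]]

```text
clock: 19.2
eef_pos: [572.7, -72.9, 90.8]
tool_rot: [3.141, -0.004, 1.453]
force: [0.0, 7.6, 0.3]
width: 13.5
gripper_force: 58.9
```

```bash
python3 -c "
from h import *
an()"
```

```text
clock 19.2 ax,ay,z [-23.1   9.5  90.8] yaw 83.27 tool_rot [ 3.1407 -0.0038  1.4533] F(ax,ay,z) [-7.5 -0.9  0.3] M [ 1.45  0.05 -0.21] w 13.5
```

Still only valve resistance. I go on in small steps until the force rises at the stop.

Request:
send_rows:
  rows:
    - [[-0.05, 0, 0, 0, 0, 0], [-0.1, 0, 0, 0, 0, 0], [-0.15, 0, 0, 0, 0, 0], [-0.2, 0, 0, 0, 0, 0], [-0.2, 0, 0, 0, 0, 0]]

```text
clock: 19.7
eef_pos: [572.4, -74.8, 90.7]
tool_rot: [3.141, -0.004, 1.453]
force: [0.8, 7.9, 1.3]
width: 13.5
gripper_force: 58.9
```

```bash
python3 -c "
from h import *
an()"
```

```text
clock 19.7 ax,ay,z [-21.2   9.5  90.7] yaw 83.27 tool_rot [ 3.1408 -0.0039  1.4534] F(ax,ay,z) [-7.9 -0.1  1.3] M [ 1.49  0.1  -0.17] w 13.5
```

Request:
send_rows:
  rows:
    - [[-0.05, 0, 0, 0, 0, 0], [-0.1, 0, 0, 0, 0, 0], [-0.15, 0, 0, 0, 0, 0], [-0.15, 0, 0, 0, 0, 0]]

```text
clock: 20.1
eef_pos: [572.5, -75.1, 90.8]
tool_rot: [3.14, -0.005, 1.454]
force: [-0.0, 9.8, 1.1]
width: 13.2
gripper_force: 59.0
```

```bash
python3 -c "
from h import *
an()"
```

```text
clock 20.1 ax,ay,z [-20.8   9.6  90.8] yaw 83.3 tool_rot [ 3.1403 -0.0054  1.4539] F(ax,ay,z) [-9.8 -1.2  1.1] M [ 1.86  0.08 -0.31] w 13.2
```

Request:
send_rows:
  rows:
    - [[-0.05, 0, 0, 0, 0, 0], [-0.1, 0, 0, 0, 0, 0], [-0.15, 0, 0, 0, 0, 0], [-0.15, 0, 0, 0, 0, 0]]

```text
clock: 20.5
eef_pos: [572.5, -75.3, 90.9]
tool_rot: [3.14, -0.007, 1.455]
force: [0.9, 12.0, 1.8]
width: 13.6
gripper_force: 59.0
```

```bash
python3 -c "
from h import *
an()"
```

```text
clock 20.5 ax,ay,z [-20.7   9.6  90.9] yaw 83.34 tool_rot [ 3.1401 -0.007   1.4546] F(ax,ay,z) [-12.   -0.6   1.8] M [ 2.24  0.05 -0.35] w 13.6
```

The stop is reached: the force rises with no further travel. I relax the push, then release.

Request:
send_rows:
  rows:
    - [[0.1, 0, 0, 0, 0, 0], [0.2, 0, 0, 0, 0, 0], [0.3, 0, 0, 0, 0, 0], [0.3, 0, 0, 0, 0, 0]]

```text
clock: 20.9
eef_pos: [572.5, -75.0, 90.7]
tool_rot: [3.141, -0.003, 1.453]
force: [-0.1, 6.9, 0.2]
width: 13.2
gripper_force: 58.9
```

```bash
python3 -c "
from h import *
an()"
```

```text
clock 20.9 ax,ay,z [-20.9   9.5  90.7] yaw 83.26 tool_rot [ 3.1407 -0.0034  1.4532] F(ax,ay,z) [-6.8 -0.9  0.2] M [ 1.37  0.01 -0.26] w 13.2
```

Request:
send_rows:
  rows:
    - [[0.1, 0, 0, 0, 0, 0], [0.2, 0, 0, 0, 0, 0], [0.28, 0, 0, 0, 0, 0], [0.28, 0, 0, 0, 0, 0]]

```text
clock: 21.3
eef_pos: [572.5, -74.8, 90.4]
tool_rot: [3.141, -0.0, 1.452]
force: [0.2, 4.2, -1.2]
width: 13.1
gripper_force: 58.7
```

Request:
send_rows:
  rows:
    - [[0, 0, 0, 0, 0, 0], [0, 0, 0, 0, 0, 0], [0, 0, 0, 0, 0, 0], [0, 0, 0, 0, 0, 0], [0, 0, 0, 0, 0, 0], [0, 0, 0, 0, 0, 0], [0, 0, 0, 0, 0, 0], [0, 0, 0, 0, 0, 0]]
  grip: 0

```text
clock: 22.1
eef_pos: [572.3, -75.0, 90.4]
tool_rot: [-3.142, 0.0, 1.452]
force: [0.4, 0.3, -0.6]
width: 85.5
gripper_force: 0.0
```

```bash
python3 -c "
from h import *
an()"
```

```text
clock 22.1 ax,ay,z [-20.9   9.3  90.4] yaw 83.18 tool_rot [-3.1416  0.      1.4518] F(ax,ay,z) [-0.4  0.4 -0.6] M [ 0.03 -0.06  0.04] w 85.5
```

Request:
send_rows:
  rows:
    - [[0, 0, -1, 0, 0, 0], [0, 0, -3, 0, 0, 0], [0, 0, -6, 0, 0, 0], [0, 0, -9, 0, 0, 0], [3, 0, -12, 0, 0, 0], [7, 0, -14, 0, 0, 0], [11, 0, -16, 0, 0, 0], [15, 0, -18, 0, 0, 0], [18, 0, -18, 0, 0, 0], [18, 0, -18, 0, 0, 0]]

```text
clock: 23.1
eef_pos: [593.5, 110.5, 272.5]
tool_rot: [3.139, -0.005, 1.46]
force: [-0.5, 0.8, 0.7]
width: 85.1
gripper_force: 0.0
```

Run:
```python
from h import *
an()
a=grab("scene");d=grab("top")
for n,c in(("scene",a),("top",d)): print(n,"face/fin expected px",[np.round(proj(c,np.r_[O+A*x+B*9.4,z]),1).tolist() for x,z in((-4,54),(-48,54),(-48,14),(0,34))])
A1=a["pixels"][190:340,180:330];B1=d["pixels"][110:260,290:440]
cv2.imwrite("pics/end.png",cv2.resize(np.hstack([A1,B1])[:,:,::-1],None,fx=2.6,fy=2.6,interpolation=cv2.INTER_CUBIC))
```

```text
clock 23.1 ax,ay,z [-207.6    8.3  272.5] yaw 83.65 tool_rot [ 3.139  -0.0053  1.4599] F(ax,ay,z) [-0.8 -0.6  0.7] M [-0.02  0.05  0.03] w 85.1
scene face/fin expected px [[240.1, 287.4], [260.7, 276.5], [261.1, 292.4], [238.7, 296.6]]
top face/fin expected px [[355.8, 170.1], [337.7, 169.0], [336.0, 173.8], [356.3, 172.6]]
```

View pics/end.png

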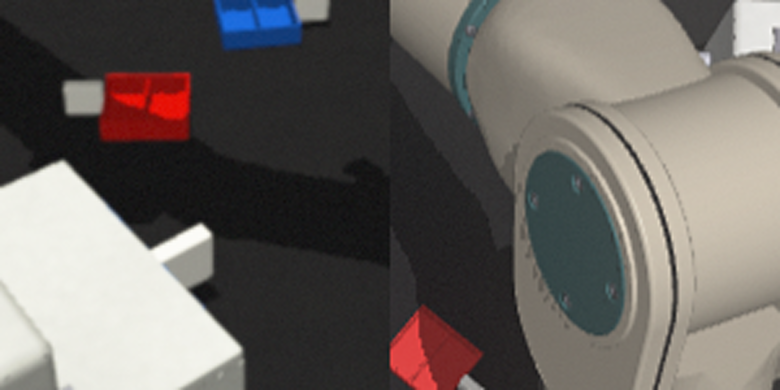

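The final view shows only the fin standing out of the mouth. Its tip is at crop (207,228), about 1 px from the expected flush position, and the arm is clear. I hand in.

```bash
python3 -c "
from cell import ctrl
print(ctrl.finish_job())"
```

```text
the job is handed in; nothing more can be done
None
```

The blue drip tray is in the analyser's bay, handle outwards, pushed to its stop with at most about 12 N and let go; the arm is clear and the mask and flow sensor were not approached, but the hand-in returned no verdict.

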